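Reload the bench shaker's twist-lock clamp with fresh sample jars

ROBOT

A 6-joint arm with a two-finger parallel gripper is mounted at the origin on the work surface. World frame = base frame: x ahead of the robot, y to its left, z up, the work surface at z = 0. Lengths are in mm, angles in degrees, forces in N, time in s.
With the tool pointing down it reaches from about 200 to 875 mm from the base axis. Payload 3.4 kg.
Tool frame: the origin (TCP) lies at the very end of the fingers, on their centre line; the grasp point (between the pads) lies robot.grasp_offset behind it (robot.grasp_offset is the distance from the TCP to the grasp point, in mm); z points along the fingers, y is the line along which they close (so a half turn about z gives the same grasp; the last joint's range is limited). The gripper opens to 94 mm and grips with 3 to 60 N. Pads are 16 mm wide; open, the fingers measure 119 mm over their backs; the gripper's body (75 mm by 177 mm) begins 78 mm behind the grasp point.
Start: joints at [66.979, 15.808, 86.224, -0, 77.962, -6.933], TCP at [159.364, 552.511, 205.493] pointing down, gripper open.
Joint ranges: [-165.64, 165.64], [-43.16, 119.46], [12.63, 154.43], [-67.54, 247.53], [6.08, 155.33], [-154.97, 154.97]. Speed limits (degrees/s): [147.25, 147.25, 180, 180, 180, 180].

INTERFACE

Orientations are given as [roll, pitch, yaw] about the fixed x, y, z axes, in that order (R = Rz(yaw) Ry(pitch) Rx(roll)).
In Python, from plant import robot gives the robot as it stands.
- The arm moves only by the shell command python3 -m handwheel 'ROWS' [OPENING]. ROWS is text: rows parted by semicolons, each of 4 numbers parted by spaces: the shift along the tool's x, y, z in m, then the turn about the tool's z in degrees. A call has 1 to 20 rows; each row shifts and turns the commanded pose from where the row before left it, along the tool's axes as they then stand; what a row does not reach is not made up. A row lasts 1/12 s, in which the tool goes at most 41.7 mm and 7.16 degrees, less where a joint would pass 70% of its speed; a pose out of reach is approached as far as the arm can. A call is refused whole if a number of a shift passes 0.0417 or a number of a turn 7.16, either way. A call with a gripper value outside its range is refused whole. OPENING is the opening, from -1 (shut) to 1 (fully open), set as the call begins (- or left out, the last holds). The fingers move at their own pace and stop on an object; the grip force is fixed at half the most. Time passes only in rows, so rows that do not move let the fingers close. It gives the time, the measured TCP pose, the force, the opening and the grip force at its end, in the units of the state.
- robot.get_obs(): the state, without advancing time (a new reading comes with each control period).
- robot.snapshot(name): name is "scene" or "top" or "wrist"; returns a dict with "image" (420x560x3 uint8, red, green, blue), "intrinsics" (3x3 intrinsics, pixels), "cam_to_world" (4x4, takes a point from camera to world coordinates). Camera axes: x right, y down, z forward; pixel columns grow to the right and rows downward; lengths in mm; the calibration is good to about 2 mm. A picture is of the moment at which its call begins. There is no depth.
- robot.job_done(): hands the job in; it is judged then, once.
The state is a dict: "time_s": time; "joints": joint angles; "joint_vel": joint speeds; "effort": joint torques, N m; "tool_pos": TCP position; "tcp_rot": TCP orientation; "ft_force": force on the tool from outside, world axes, zero at the start; "moment": the same for the moment, N m; "gripper_width": finger opening in mm; "grasp_force": force on a finger pad.
Only numpy, scipy, OpenCV 4.12 (cv2) and the standard library are available. Lean on these libraries where they do the work, as an engineer would, in place of code of your own. Each camera call takes 0.05 s, during which the arm holds its last target. There are 200 camera calls.

TASK

The finished jars (yellow caps) are still held in the bench shaker by its sprung clamp. Draw the clamp back by its orange T-handle to the red line, push the T-head down through the slot and give it a quarter turn so that it stays locked open when you let go; then stand all the finished jars upright in the grey tray and each new jar (blue cap) upright in a bay of its own on the shaker. With all jars moved, turn the T-handle back, let it rise and let the clamp in until it holds the new jars against the back rail, leaving everything else on the bench where it stands.

Things in the scene. Friction and masses are not known exactly. Their poses are not given: they have to be found in the camera images.
- shaker: Fixed bench shaker, white, 300 x 300 mm, aluminium deck 110 mm above its origin (centre of its underside). Its x runs from its front (handle side) to the back, y to the left, z up; turned by up to 0.1 rad. The sprung clamp bar crosses the deck, its top 39 mm above it; two spring barrels reach 34 mm above it. In front is a raised steel lock plate with a slot: 80 mm wide, x = -140 to -12 mm.
- rail (a point): Middle of the steel back rail's front face at the deck: x = 112 mm in the shaker's frame, axes as the shaker's. The rail is 250 mm long, 45 mm high. Four dividers 6 mm thick, 40 mm high reach 40 mm forward from it at y = -117, -39, 39, 117 mm: three bays 72 mm wide with black rubber floors.
- clamp (a joint): Sprung clamp carriage (bar, arm, hub with red pointer and T-handle), m drawn back along the shaker's -x from its inner stop, 0 to 0.072. Bar face at shaker x = 78 mm minus this, handle axis at -20 mm minus this, y = 0. About 0.026 when holding jars, 0.062 at the red line (T-head centred over the slot), about 0.060 when locked. Spring pull towards 0: 7.5 N at 0, 11.5 N at 0.026, 17 N at 0.062.
- plunger (a joint): T-handle spindle pressed down, m, 0 (up) to 0.022 (down); sprung up with 4 to 7 N. Goes down only with the T-head over the slot and in line (to spare: 2.5 mm along the pull, 3 mm lengthways, 0.1 rad); elsewhere it stops on the plate after 3 mm. Only when nearly fully down (over 0.017) can the head turn below the plate; let go when locked it rises to about 0.017 and stays.
- twist (a joint): Turn of T-handle and T-head, rad, stops at 0 (bar along the shaker's y, across the pull: in line with the slot, unlocked) and 1.60 (bar along the shaker's x: locked); grows counter-clockwise seen from above. Stays where it is left (friction 0.04 N m); may start turned by up to 0.25.
- tbar (a point): Centre of the T-handle's orange bar: 66 mm long (along this point's y, which turns with it), 13 mm thick, 20 mm high, on a vertical spindle; 212 mm above the table when up, 190 mm fully down. The hub below (36 mm wide) has its top 163 mm above the table.
- slot (a point): Centre of the slot at the top of the lock plate, 134 mm above the table, at x = -82 mm, y = 0 in the shaker's frame: 44 mm long along the shaker's y, 16 mm wide along its x, in a 6 mm plate with 18 mm free below. The T-head is 38 x 11 mm, 8 mm thick. The red line of the scale is level with the slot's middle.
- bay0 (a point): Bay 0 of the shaker (right, seen from the robot): point on the deck midway between its dividers, 36 mm in front of the back rail; axes as the shaker's. A jar against the rail has its axis 6 mm beyond this point.
- bay1 (a point): Bay 1 of the shaker (middle, seen from the robot): point on the deck midway between its dividers, 36 mm in front of the back rail; axes as the shaker's. A jar against the rail has its axis 6 mm beyond this point.
- bay2 (a point): Bay 2 of the shaker (left, seen from the robot): point on the deck midway between its dividers, 36 mm in front of the back rail; axes as the shaker's. A jar against the rail has its axis 6 mm beyond this point.
- tray: Fixed grey open tray for finished jars, 120 x 270 mm outside, 35 mm high, walls and floor 5 mm; origin at the centre of its underside, long along its y.
- done0: Finished sample jar, clear, 60 mm wide with a 62 mm wide, 20 mm high yellow cap, 78 mm high overall, about 0.2 kg, heavy at the bottom; origin at the centre of its underside, z up. Starts clamped in one of the shaker's bays; two or three of the three exist.
- done1: Finished sample jar, clear, 60 mm wide with a 62 mm wide, 20 mm high yellow cap, 78 mm high overall, about 0.2 kg, heavy at the bottom; origin at the centre of its underside, z up. Starts clamped in one of the shaker's bays; two or three of the three exist.
- done2: Finished sample jar, clear, 60 mm wide with a 62 mm wide, 20 mm high yellow cap, 78 mm high overall, about 0.2 kg, heavy at the bottom; origin at the centre of its underside, z up. Starts clamped in one of the shaker's bays; two or three of the three exist.
- new0: New sample jar, clear, 60 mm wide with a 62 mm wide, 20 mm high blue cap, 78 mm high overall, about 0.2 kg, heavy at the bottom; origin at the centre of its underside, z up. Starts standing on the bench; two or three of the three exist.
- new1: New sample jar, clear, 60 mm wide with a 62 mm wide, 20 mm high blue cap, 78 mm high overall, about 0.2 kg, heavy at the bottom; origin at the centre of its underside, z up. Starts standing on the bench; two or three of the three exist.
- new2: New sample jar, clear, 60 mm wide with a 62 mm wide, 20 mm high blue cap, 78 mm high overall, about 0.2 kg, heavy at the bottom; origin at the centre of its underside, z up. Starts standing on the bench; two or three of the three exist.
- dishes: Bystander: stack of culture dishes 90 mm wide, 80 mm high, origin under its centre.
- washbottle: Bystander: white wash bottle with orange spout, 64 mm wide, 215 mm high, origin under its centre.
- reagent: Bystander: amber bottle, 64 mm wide, 150 mm high, origin under its centre.
- beaker: Bystander: glass beaker, 66 mm wide, 85 mm high, origin under its centre.
- marker: Bystander: black marker pen lying on the bench, 120 mm long along its y, 16 mm thick, origin near its middle.
- timer: Bystander: white bench timer, 60 x 70 x 22 mm, origin under its centre.
There are look-alikes about, which are no part of the job. What is shaped like the new0 but purple or turquoise is not meant. What is shaped like the new2 but green is not meant.

How it is judged:
By the outcome, as a careful person would: the job done as asked, in the order asked, and still so for the second after the job is handed in, with the robot touching nothing.
Of done0, done1, done2 only 2 to 3 are there at a start; the rules pass over those that are not, and their reading is None.
Of new0, new1, new2 only 2 to 3 are there at a start; the rules pass over those that are not, and their reading is None.
At some moment in a run one of new0, new1, new2 may be knocked a few centimetres aside while the robot is not near it.
Once in a run the grip may slacken for a moment while it holds something.
It also fails if it takes over 208 s, if anything falls off the work surface, if the arm or the gripper's body presses on something with over 40 N, if the wrist force passes 120 N, or if a joint passes its speed limit or range.

## Working session

There is one attempt and no reset: what is moved stays moved. The work goes in short steps, Python scripts to look and compute and a shell command to move; the robot and the scene stay as the last step left them, time stands still between calls to the robot, and variables do not carry over. Pictures are saved under pics/ and viewed, at most 14 in all, crops included, and the job is handed in when it is done.

```bash
ls; mkdir -p pics; python3 - <<'E'
from plant import robot
import cv2
print(robot.get_obs(), robot.grasp_offset)
for n in("scene","top","wrist"):
    s=robot.snapshot(n); cv2.imwrite(f"pics/{n}0.png",s["image"][:,:,::-1]); print(n,s["intrinsics"].round(1).tolist(),s["cam_to_world"].round(3).tolist())
E
```

```text
pics
{'time_s': 0.0, 'joints': array([ 6.69772248e+01,  1.58461606e+01,  8.62934881e+01, -4.97412871e-05,
        7.79626359e+01, -6.93232323e+00]), 'joint_vel': array([ 0.00510297, -0.0116285 , -0.07836332,  0.06308115, -0.00961911,
        0.02259561]), 'effort': array([-2.19268622e-04, -4.04580116e+01, -2.37234914e+01,  7.02935457e-02,
        3.42921086e-02, -1.23409841e-04]), 'tool_pos': array([159.14237751, 551.95071895, 204.63134768]), 'tcp_rot': array([-1.79898457e+02, -1.22971478e-02,  1.63909548e+02]), 'ft_force': array([0.24882698, 0.20125813, 0.37031447]), 'moment': array([-0.0117449 , -0.00670825, -0.01576526]), 'grasp_force': 0.0, 'gripper_width': 94.49928477355809} 18.8
scene [[483.9, 0.0, 273.0], [0.0, 483.9, 209.1], [0.0, 0.0, 1.0]] [[-0.339, 0.517, -0.786, 1381.858], [0.94, 0.208, -0.269, 438.553], [0.024, -0.831, -0.556, 751.298], [0.0, 0.0, 0.0, 1.0]]
top [[523.9, 0.0, 267.1], [0.0, 523.9, 214.7], [0.0, 0.0, 1.0]] [[-0.012, -0.993, 0.116, 358.513], [-1.0, 0.013, 0.009, 110.944], [-0.01, -0.115, -0.993, 1517.516], [0.0, 0.0, 0.0, 1.0]]
wrist [[344.0, 0.0, 280.4], [0.0, 344.0, 215.1], [0.0, 0.0, 1.0]] [[0.277, 0.926, 0.256, 85.25], [0.961, -0.267, -0.075, 573.668], [-0.001, 0.267, -0.964, 383.569], [0.0, 0.0, 0.0, 1.0]]
```

View pics/top0.png

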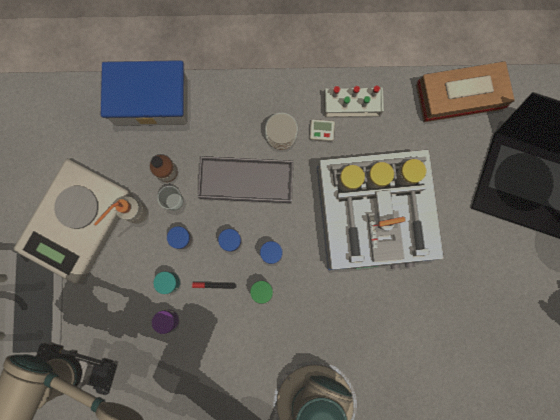

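View pics/scene0.png

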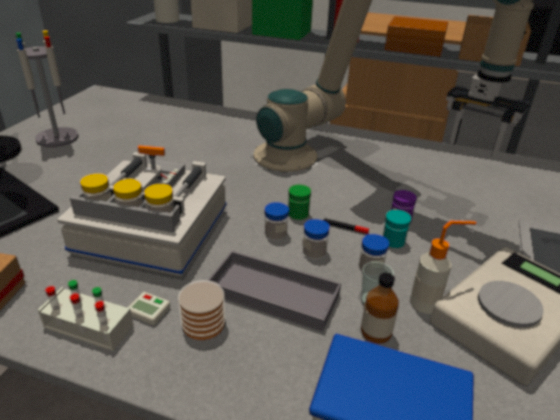

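The top view shows: finished jars with yellow caps at (352,177), (382,174), (413,171), and new jars with blue caps at (178,237), (229,240), (271,253). The orange T-bar is at (391,221) and the tray at (246,180).
- Look-alikes for a new jar: turquoise (165,283), purple (163,322), green (261,292). None of these is blue.
- Look-alike for the handle: the orange wash-bottle spout at (115,210). The T-bar is the one on the shaker.

```bash
cat > h.py <<'E'
from plant import robot
import cv2, numpy as np
HSV=dict(yellow=((22,120,90),(34,255,255)),blue=((105,120,60),(122,255,255)),orange=((5,150,120),(16,255,255)))
def ray(s,uv,z):
    uv=np.atleast_2d(np.asarray(uv,float)); K=s["intrinsics"];T=s["cam_to_world"]
    d=np.c_[(uv-[K[0,2],K[1,2]])/[K[0,0],K[1,1]],np.ones(len(uv))]@T[:3,:3].T
    o=T[:3,3]; return (o+d*((z-o[2])/d[:,2])[:,None])[:,:2]
def proj(s,P):
    T=s["cam_to_world"]; c=(np.atleast_2d(P)-T[:3,3])@T[:3,:3]; p=c@s["intrinsics"].T; return p[:,:2]/p[:,2:]
def mask(im,c):
    return cv2.inRange(cv2.cvtColor(im,cv2.COLOR_RGB2HSV),*HSV[c])
def blobs(s,c,z,amin=40,amax=1e9):
    out=[]
    for k in cv2.findContours(mask(s["image"],c),cv2.RETR_EXTERNAL,cv2.CHAIN_APPROX_NONE)[0]:
        a=cv2.contourArea(k)
        if amin<a<amax:
            w=ray(s,k[:,0],z).astype(np.float32); r=cv2.minAreaRect(w); (x,y),rad=cv2.minEnclosingCircle(w)
            out.append(dict(px=k[:,0].mean(0).round(),a=a,rect=np.round(r[0]+r[1]+(r[2],),1),circ=np.round([x,y,rad],1),pts=w))
    return out
def to(x,y,z,yaw=None):
    "shift in tool axes (m) from the present pose, turn (deg) about tool z"
    o=robot.get_obs();p=o["tool_pos"];a=np.radians(o["tcp_rot"][2]);d=np.array([x,y,z])-p
    t=np.array([np.cos(a)*d[0]+np.sin(a)*d[1],np.sin(a)*d[0]-np.cos(a)*d[1],-d[2]])/1000
    turn=None if yaw is None else round((np.degrees(a)-yaw+180)%360-180,2)
    return t.round(4),turn
E
python3 - <<'E'
from h import *
s=robot.snapshot("top")
for c,z in(("yellow",188),("blue",78),("orange",222)):
    for b in blobs(s,c,z,30): print(c,b["px"],b["a"],b["rect"],b["circ"])
im=s["image"]; g=cv2.cvtColor(im,cv2.COLOR_RGB2HSV)
m=((g[:,:,2]>165)&(g[:,:,1]<40)).astype(np.uint8)*255
for k in cv2.findContours(m,cv2.RETR_EXTERNAL,cv2.CHAIN_APPROX_NONE)[0]:
    if cv2.contourArea(k)>1500: print("white",k[:,0].mean(0),np.round(np.array(cv2.minAreaRect(ray(s,k[:,0],110).astype(np.float32))[1]),1),cv2.minAreaRect(ray(s,k[:,0],110).astype(np.float32)))
c=im[140:280,195:450]
cv2.imwrite("pics/topcrop.png",cv2.resize(c,None,fx=3,fy=3,interpolation=cv2.INTER_CUBIC)[:,:,::-1])
E
```

```text
yellow [352. 176.] 408.0 [609.8 -97.5  60.   59.1  43.3] [609.  -97.2  31. ]
yellow [382. 173.] 415.5 [ 616.6 -173.4   58.    61.2   44. ] [ 615.6 -173.4   31.4]
yellow [413. 170.] 406.5 [ 623.4 -254.6   59.7   59.5   42.9] [ 622.6 -255.2   31.1]
blue [271. 252.] 323.0 [422.8 114.3  54.9  54.8  89.3] [422.8 115.4  29.1]
blue [229. 240.] 332.5 [458.6 229.5  55.1  58.   89.7] [458.4 228.8  29.9]
blue [178. 237.] 335.5 [467.3 371.6  58.2  55.3  89.3] [467.1 370.9  30. ]
blue [142.  89.] 4315.0 [8.930e+02 4.777e+02 1.623e+02 2.315e+02 3.000e-01] [892.5 476.9 138.1]
orange [390. 222.] 60.0 [ 488.6 -185.7   10.7   59.7   10.6] [ 488.1 -185.8   30. ]
orange [113. 209.] 110.5 [524.  515.2  29.8  93.2  23.8] [517.4 512.3  47.2]
white [380.53255814 209.30697674] [296.9 295.2] ((535.308837890625, -183.00189208984375), (296.92779541015625, 295.2134094238281), 4.83584451675415)
```

View pics/topcrop.png

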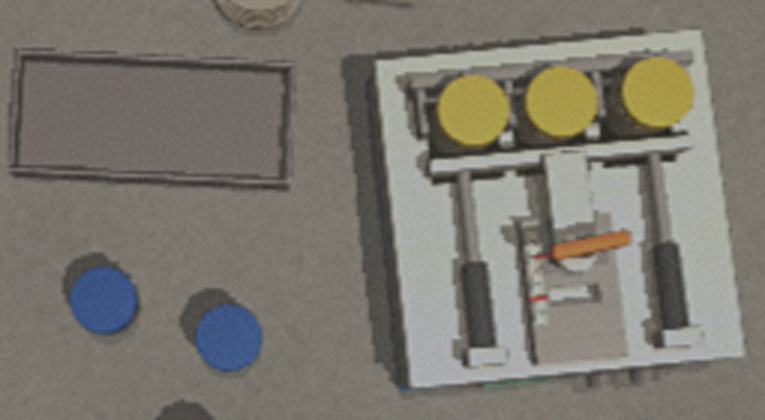

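The crop confirms the choice: yellow caps at (473,110), (561,100), (657,91), the T-bar on the shaker at (592,246) and the slot at (578,294). The white body fits 297x295 mm at (535,-183), yaw 4.8°. The T-bar lies where clamp = 0.026 puts it. I'm turning and rising, and will look at the tray meanwhile.

```bash
python3 -m handwheel '0 0 -0.015 6.9;0 0 -0.015 6.9;0 0 -0.015 6.9;0 0 -0.015 6.9;0 0 -0.015 6.9;0 0 -0.015 6.9;0 0 -0.015 6.9;0 0 0 6.9;0 0 0 6.9;0 0 0 6.9;0 0 0 0;0 0 0 0'; python3 - <<'E'
from h import *
print(robot.get_obs()["tcp_rot"],to(440,-180,310,95))
s=robot.snapshot("top")
q=np.array([(15,50),(292,65),(290,187),(12,172)])/3+[195,140]
w=ray(s,q,35);print(w.round(),cv2.minAreaRect(w.astype(np.float32)))
E
```

```text
time_s: 1.2
tool_pos: [159.3, 552.4, 310.2]
tcp_rot: [-180.0, 0.0, 95.1]
ft_force: [-0.5, 0.4, 0.4]
gripper_width: 93.9
grasp_force: 0.0
[-1.79984163e+02  2.20533994e-02  9.50868281e+01] (array([-7.544e-01,  2.147e-01,  2.000e-04]), np.float64(0.09))
[[702. 316.]
 [684.  50.]
 [566.  54.]
 [584. 319.]] ((633.923583984375, 184.81236267089844), (271.1411437988281, 118.6529312133789), 86.106201171875)
```

```bash
python3 -m handwheel '-0.0377 0.0108 0 0;-0.0377 0.0108 0 0;-0.0377 0.0108 0 0;-0.0377 0.0108 0 0;-0.0377 0.0108 0 0;-0.0377 0.0108 0 0;-0.0377 0.0108 0 0;-0.0377 0.0108 0 0;-0.0377 0.0108 0 0;-0.0377 0.0108 0 0;-0.0377 0.0108 0 0;-0.0377 0.0108 0 0;-0.0377 0.0108 0 0;-0.0377 0.0108 0 0;-0.0377 0.0108 0 0;-0.0377 0.0108 0 0;-0.0377 0.0108 0 0;-0.0377 0.0108 0 0;-0.0377 0.0108 0 0;-0.0377 0.0108 0 0'; python3 -m handwheel '0 0 0 0;0 0 0 0;0 0 0 0'; python3 - <<'E'
from h import *
s=robot.snapshot("wrist"); cv2.imwrite("pics/w1.png",s["image"][:,:,::-1])
for c,z in(("yellow",188),("orange",222)):
    for b in blobs(s,c,z,100): print(c,b["px"],b["a"],b["rect"],b["circ"])
E
```

```text
time_s: 2.92
tool_pos: [439.3, -182.3, 310.5]
tcp_rot: [180.0, -0.0, 95.0]
ft_force: [0.7, 0.1, -0.2]
gripper_width: 93.9
grasp_force: 0.0
time_s: 3.17
tool_pos: [438.7, -179.8, 310.1]
tcp_rot: [-179.9, -0.1, 94.9]
ft_force: [0.9, -0.5, -0.6]
gripper_width: 94.2
grasp_force: 0.0
yellow [459. 294.] 2590.5 [ 620.1 -248.2   53.5   70.    46.5] [ 617.1 -251.9   35.6]
yellow [469. 214.] 3726.0 [ 611.5 -170.2   61.4   68.2   54.4] [ 610.9 -170.9   34.6]
yellow [487. 130.] 4153.5 [608.2 -96.6  61.5  60.3   4.9] [607.6 -96.2  31.7]
orange [338. 235.] 347.5 [ 488.  -189.5   13.3   55.8   10.3] [ 489.9 -189.1   28. ]
```

View pics/w1.png

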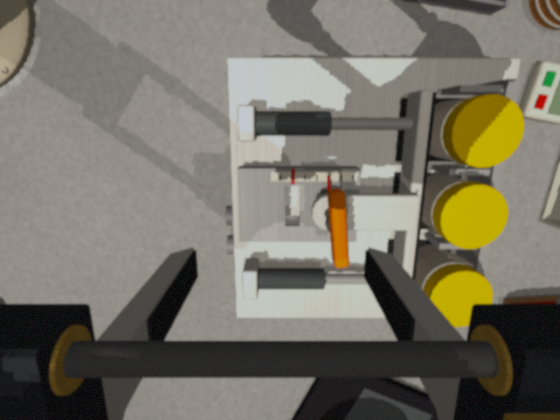

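The wrist view shows the T-bar at (339,230), the slot at (294,204), the red line at (293,176), the pointer at (329,183) and the yellow caps at right. I'm aligning to the bar (10.4°).

```bash
python3 -m handwheel '0 0 0 -2.7;0 0 0 -2.8;0 0 0 0;0 0 0 0' ; python3 - <<'E'
from h import *
print(robot.get_obs()["tcp_rot"],to(489,-187,193,100.4))
s=robot.snapshot("wrist")
print("slot",ray(s,[(294,204)],134),"mark,ptr",ray(s,[(293,176),(329,183)],134))
m=s["image"]; b=blobs(s,"orange",222,100)[0];print(b["rect"])
E
```

```text
time_s: 3.55
tool_pos: [438.8, -178.9, 310.9]
tcp_rot: [180.0, 0.0, 100.5]
ft_force: [-0.1, -0.9, -0.5]
gripper_width: 93.9
grasp_force: 0.0
[1.79957237e+02 1.39401926e-02 1.00470309e+02] (array([-0.0171,  0.0479,  0.1179]), np.float64(0.07))
slot [[ 455.38493683 -184.58021663]] mark,ptr [[ 448.61441026 -155.37000342]
 [ 487.06432404 -155.77244036]]
[ 487.8 -189.2   13.2   56.8   10.4]
```

```bash
python3 -m handwheel '-0.0043 0.012 0 0;-0.0043 0.012 0 0;-0.0043 0.012 0 0;-0.0042 0.0119 0 0;0 0 0.02 0;0 0 0.02 0;0 0 0.02 0;0 0 0.02 0;0 0 0.02 0;0 0 0.0179 0;0 0 0 0;0 0 0 0' | tail -6; python3 -m handwheel '0 0 0 0;0 0 0 0;0 0 0 0;0 0 0 0;0 0 0 0;0 0 0 0;0 0 0 0;0 0 0 0;0 0 0 0;0 0 0 0;0 0 0 0;0 0 0 0;0 0 0 0;0 0 0 0' -1; python3 -c "
from h import *
print(to(453.6,-190,193,94.9))
s=robot.snapshot('wrist'); cv2.imwrite('pics/w2.png',s['image'][:,:,::-1])"
```

```text
time_s: 4.6
tool_pos: [489.8, -188.3, 191.6]
tcp_rot: [-179.9, -0.1, 100.4]
ft_force: [-0.4, -0.3, -0.1]
gripper_width: 94.1
grasp_force: 0.0
time_s: 5.77
tool_pos: [488.5, -188.5, 192.5]
tcp_rot: [-179.9, -0.0, 100.4]
ft_force: [-3.1, -0.2, 1.6]
gripper_width: 12.8
grasp_force: 30.0
(array([ 0.0048, -0.0346, -0.0005]), np.float64(5.52))
```

View pics/w2.png

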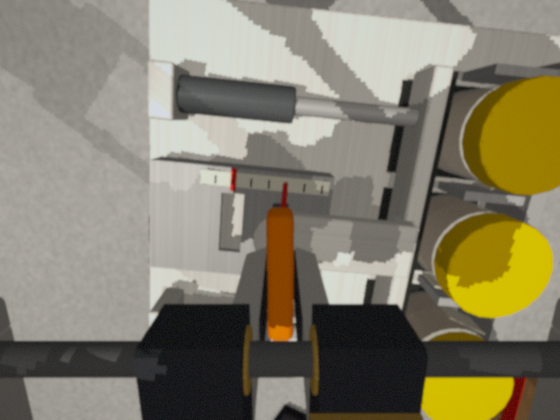

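The bar is held (opening 12.8 mm). The pointer is at (285,192) and the red line at (234,180). Next I square the bar and draw back.

```bash
python3 -m handwheel '0 0 0 1.8;0 0 0 1.8;0 0 0 1.9;0 0 0 0;0 -0.006 0 0;0 -0.006 0 0;0 -0.006 0 0;0 -0.006 0 0;0 -0.006 0 0;0 -0.0055 0 0;0 0 0 0;0 0 0 0;0 0 0 0;0 0 0 0'; python3 -c "
from h import *
print(to(453.6,-190,193,94.9))
s=robot.snapshot('wrist'); cv2.imwrite('pics/w3.png',cv2.resize(s['image'][130:350,130:430],None,fx=2.5,fy=2.5)[:,:,::-1])"
```

```text
time_s: 6.98
tool_pos: [461.6, -190.9, 192.6]
tcp_rot: [179.1, -0.0, 94.9]
ft_force: [15.2, 2.2, -9.4]
gripper_width: 12.9
grasp_force: 30.0
(array([ 0.0015, -0.0079, -0.0004]), np.float64(-0.01))
```

View pics/w3.png

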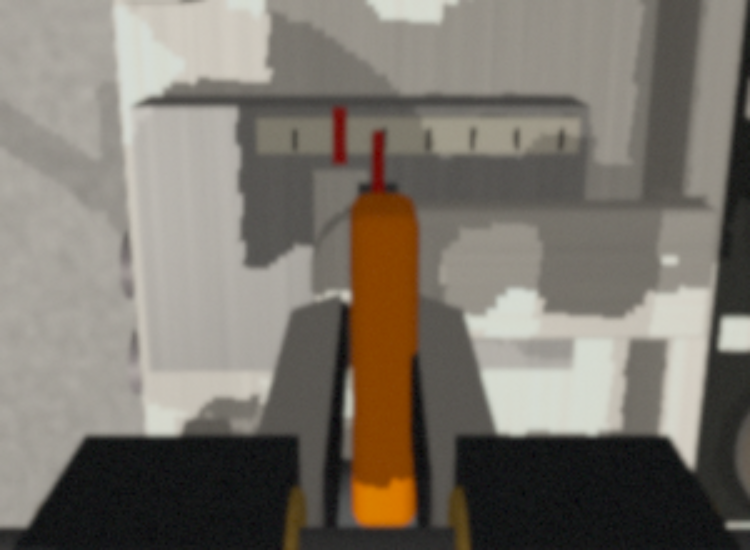

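Pointer at (378,160), red line at (339,135). With ticks about 45 px per 10 mm, that is 8.5 mm short (compliance), so I draw further.

```bash
python3 -m handwheel '0 -0.003 0 0;0 -0.003 0 0;0 -0.003 0 0;0 0 0 0;0 0 0 0;0 0 0 0;0 0 0 0'; python3 -c "
from h import *
print(to(453.6,-190,193,94.9))
s=robot.snapshot('wrist'); cv2.imwrite('pics/w4.png',s['image'][:,:,::-1])
m=s['image'][165:196,225:330].astype(int); r=(m[:,:,0]>110)&(m[:,:,1]<60)
for k in cv2.findContours(r.astype(np.uint8),0,1)[0]: print(cv2.boundingRect(k))
"
```

```text
time_s: 7.62
tool_pos: [453.2, -191.6, 192.6]
tcp_rot: [179.0, -0.0, 94.9]
ft_force: [15.9, 2.8, -9.8]
gripper_width: 12.9
grasp_force: 30.0
(array([ 0.0016,  0.0005, -0.0004]), np.float64(-0.02))
(51, 19, 1, 1)
(51, 16, 2, 2)
(54, 14, 1, 1)
(54, 12, 1, 1)
(52, 12, 1, 1)
```

```bash
python3 -c "
from h import *
m=cv2.imread('pics/w4.png')[:,:,::-1].astype(int); r=(m[:,:,0]-m[:,:,1:].max(2)>35)
for v in range(165,214,2):
    c=np.flatnonzero(r[v,230:330])+230; print(v,c.min() if len(c) else '',c.max() if len(c) else '',end='; ')
"
```

```text
165  ; 167  ; 169  ; 171  ; 173 275 279; 175 275 280; 177 275 280; 179 275 280; 181 275 280; 183 275 282; 185 275 282; 187 275 283; 189 275 282; 191 275 283; 193 275 283; 195 276 283; 197 279 283; 199 279 283; 201 279 283; 203 279 283; 205 278 283; 207 276 287; 209 273 293; 211 272 294; 213 271 295;
```

The pointer (col 281) is about 1.8 mm short of the red line (col 277.5). I draw 1.8 mm more, then press down.

```bash
python3 -m handwheel '0 -0.0018 0 0;0 0 0 0;0 0 0 0;0 0 0 0;0 0 0 0'; python3 -c "
from h import *
s=robot.snapshot('wrist')
m=s['image'].astype(int); r=(m[:,:,0]-m[:,:,1:].max(2)>35)
for v in range(173,205,3):
    c=np.flatnonzero(r[v,230:330])+230; print(v,c.min() if len(c) else '',c.max() if len(c) else '',end='; ')
"; python3 -m handwheel '0 0 0.004 0;0 0 0.004 0;0 0 0.004 0;0 0 0.004 0;0 0 0 0;0 0 0 0'
```

```text
time_s: 8.08
tool_pos: [451.7, -191.8, 192.7]
tcp_rot: [179.0, -0.0, 94.9]
ft_force: [16.8, 2.1, -10.8]
gripper_width: 12.3
grasp_force: 30.0
173 277 282; 176 277 282; 179 277 282; 182 277 282; 185 277 282; 188 277 282; 191 277 283; 194 277 283; 197 279 283; 200 279 283; 203 279 283; time_s: 8.63
tool_pos: [453.2, -191.8, 179.6]
tcp_rot: [178.7, 0.1, 94.9]
ft_force: [15.0, 4.0, 3.9]
gripper_width: 12.7
grasp_force: 30.0
```

It has passed into the slot (13 mm down). I press fully.

```bash
python3 -m handwheel '0 0 0.004 0;0 0 0.004 0;0 0 0.002 0;0 0 0 0;0 0 0 0;0 0 0 0'
```

```text
time_s: 9.13
tool_pos: [453.5, -191.9, 170.4]
tcp_rot: [178.7, 0.1, 94.8]
ft_force: [13.7, 5.0, 7.8]
gripper_width: 12.7
grasp_force: 30.0
```

```bash
python3 -m handwheel '0 0 0 -7;0 0 0 -7;0 0 0 -7;0 0 0 -7;0 0 0 -7;0 0 0 -7;0 0 0 -7;0 0 0 -7;0 0 0 -7;0 0 0 -7;0 0 0 -7;0 0 0 -7;0 0 0 -7;0 0 0 0;0 0 0 0;0 0 0 0'; python3 -c "
from h import *
print(robot.get_obs()['moment'])"
```

```text
time_s: 10.47
tool_pos: [453.9, -189.4, 170.4]
tcp_rot: [179.9, 1.4, -174.2]
ft_force: [15.8, 11.9, 9.0]
gripper_width: 12.6
grasp_force: 30.0
[ 2.21428656 -2.66737933 -0.01489032]
```

```bash
python3 -m handwheel '0 0 -0.002 0;0 0 -0.002 0;0 0 0 0;0 0 0 0'; python3 -m handwheel '0 0 0 0;0 0 0 0;0 0 0 0;0 0 0 0;0 0 0 0;0 0 0 0;0 0 0 0;0 0 0 0' 0.2;python3 -m handwheel '0 0 -0.02 0;0 0 -0.02 0;0 0 -0.02 0;0 0 -0.02 0;0 0 -0.02 0;0 0 -0.02 0;0 0 0 0;0 0 0 0' 1; python3 -c "
from h import *
s=robot.snapshot('wrist'); cv2.imwrite('pics/w5.png',s['image'][:,:,::-1])
for b in blobs(s,'orange',205,100): print(b['px'],b['rect'])
s=robot.snapshot('top')
for b in blobs(s,'orange',205,20): print(b['px'],b['rect'])"
```

```text
time_s: 10.8
tool_pos: [453.4, -189.4, 173.8]
tcp_rot: [179.8, 1.3, -174.2]
ft_force: [16.9, 10.0, 4.4]
gripper_width: 12.7
grasp_force: 30.0
time_s: 11.47
tool_pos: [443.1, -192.5, 170.5]
tcp_rot: [180.0, -0.0, -174.1]
ft_force: [0.5, -0.5, -0.2]
gripper_width: 56.1
grasp_force: 0.0
time_s: 12.13
tool_pos: [443.6, -192.6, 291.1]
tcp_rot: [-179.9, 0.1, -174.1]
ft_force: [-0.6, 0.1, -0.2]
gripper_width: 93.9
grasp_force: 0.0
[284. 232.] [ 452.4 -189.1   66.3   12.8    5.2]
[113. 209.] [526.1 520.5  30.2  94.4  23.8]
```

View pics/w5.png

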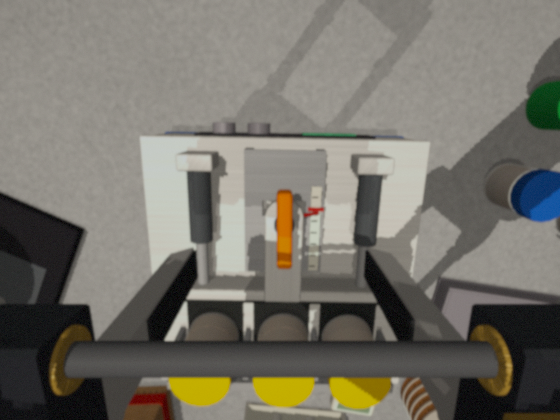

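Locked: the bar lies along the shaker's x at (284,228), and its measured 66x13 mm at z≈205 is consistent. The clamp stands open with the pointer on the red line. Now the finished jars; I turn back first.

```bash
python3 -m handwheel '0 0 0 7;0 0 0 7;0 0 0 7;0 0 0 7;0 0 0 7;0 0 0 7;0 0 0 7;0 0 0 7;0 0 0 7;0 0 0 7;0 0 0 7;0 0 0 7;0 0 0 7;0 0 0 0;0 0 0 0' | tail -5; python3 - <<'E'
from h import *
s=robot.snapshot("top"); print([b["circ"] for b in blobs(s,"yellow",188)])
s=robot.snapshot("wrist"); print([b["circ"] for b in blobs(s,"yellow",188)])
print(to(609.5,-97,159,94.9))
E
```

```text
tool_pos: [442.6, -192.0, 289.2]
tcp_rot: [-179.9, -0.1, 95.1]
ft_force: [0.0, 0.1, -0.6]
gripper_width: 93.9
grasp_force: 0.0
[array([ 615.6, -100.8,   28.8]), array([ 615.6, -173.2,   31.5]), array([ 622.6, -254.3,   31.3])]
[array([ 617.5, -250.4,   35.5]), array([ 610.9, -170.9,   34.6]), array([605.1, -96.4,  34. ])]
(array([0.0801, 0.1744, 0.1307]), np.float64(0.15))
```

```bash
python3 -m handwheel '0.0134 0.0291 0 0;0.0134 0.0291 0 0;0.0134 0.0291 0 0;0.0133 0.0291 0 0;0.0133 0.029 0 0;0.0133 0.029 0 0;0 0 0.025 0;0 0 0.025 0;0 0 0.025 0;0 0 0.025 0;0 0 0.02 0;0 0 0.0107 0;0 0 0 0;0 0 0 0'; python3 -m handwheel '0 0 0 0;0 0 0 0;0 0 0 0;0 0 0 0;0 0 0 0;0 0 0 0;0 0 0 0;0 0 0 0' -1; python3 -m handwheel '0 0 -0.01 0;0 0 -0.015 0;0 0 -0.02 0;0 0 -0.025 0;0 0 -0.025 0;0 0 0 0;0 0 0 0'; python3 -c "
from h import *
print(to(639.4,264.8,58,94.9))
s=robot.snapshot('wrist'); cv2.imwrite('pics/w6.png',s['image'][:,:,::-1])"
```

```text
time_s: 14.75
tool_pos: [610.2, -97.7, 159.8]
tcp_rot: [-180.0, -0.0, 95.0]
ft_force: [0.9, -0.4, 0.7]
gripper_width: 93.9
grasp_force: 0.0
time_s: 15.42
tool_pos: [608.8, -97.8, 160.5]
tcp_rot: [-179.9, 0.0, 94.9]
ft_force: [-4.5, -1.6, 5.3]
gripper_width: 61.6
grasp_force: 30.0
time_s: 16.0
tool_pos: [611.4, -97.7, 256.2]
tcp_rot: [179.8, 0.1, 94.9]
ft_force: [0.1, -1.2, -1.7]
gripper_width: 61.4
grasp_force: 30.0
(array([0.3588, 0.0589, 0.1982]), np.float64(0.01))
```

View pics/w6.png

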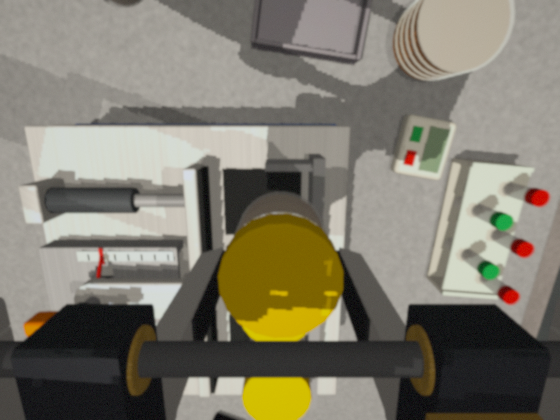

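The jar is held upright (cap at (280,275), opening 61.4 mm). To the tray.

```bash
python3 -m handwheel '0.0359 0.0059 0 0;0.0359 0.0059 0 0;0.0359 0.0059 0 0;0.0359 0.0059 0 0;0.0359 0.0059 0 0;0.0359 0.0059 0 0;0.0359 0.0059 0 0;0.0359 0.0059 0 0;0.0359 0.0059 0 0;0.0359 0.0059 0 0;0 0 0 0;0 0 0 0' | tail -6; python3 -m handwheel '0 0 0.025 0;0 0 0.025 0;0 0 0.025 0;0 0 0.025 0;0 0 0.025 0;0 0 0.025 0;0 0 0.02 0;0 0 0.014 0;0 0 0.007 0;0 0 0.006 0;0 0 0.003 0;0 0 0 0;0 0 0 0;0 0 0 0'; python3 -c "
from h import *
print(to(639.4,264.8,55,94.9))"
```

```text
time_s: 17.05
tool_pos: [637.0, 267.0, 251.8]
tcp_rot: [-179.7, 0.0, 95.1]
ft_force: [0.1, -0.6, -2.4]
gripper_width: 61.8
grasp_force: 30.0
time_s: 18.22
tool_pos: [638.8, 265.1, 55.6]
tcp_rot: [179.9, -0.0, 94.9]
ft_force: [0.6, -0.4, -1.9]
gripper_width: 61.5
grasp_force: 30.0
(array([-0.0003,  0.0006,  0.0006]), np.float64(-0.0))
```

```bash
python3 -m handwheel '0 0 0.0005 0;0 0 0 0;0 0 0 0;0 0 0 0;0 0 0 0;0 0 0 0' 1; python3 -m handwheel '0 0 -0.025 0;0 0 -0.025 0;0 0 -0.025 0;0 0 -0.025 0;0 0 -0.025 0;0 0 -0.025 0;0 0 -0.025 0;0 0 -0.02 0;0 0 0 0;0 0 0 0'|head -2; python3 -c "
from h import *
print(to(615,-173,160,94.9))
s=robot.snapshot('top'); print([b['circ'] for z in (83,188) for b in blobs(s,'yellow',z)])
print([(b['circ'],b['px']) for b in blobs(s,'blue',78,100,1000)])"
```

```text
time_s: 18.72
tool_pos: [638.2, 265.2, 54.5]
tcp_rot: [180.0, -0.0, 94.9]
ft_force: [0.0, -0.4, 0.5]
gripper_width: 93.8
grasp_force: 0.0
time_s: 19.55
tool_pos: [638.6, 265.3, 250.3]
(array([-0.4347, -0.0611,  0.0903]), np.float64(0.02))
[array([ 636. , -195.7,   33.9]), array([ 643.4, -284.1,   33.5]), array([ 615.7, -173.2,   31.4]), array([ 622.6, -255.2,   31.1])]
[(array([422.8, 115.4,  29.1]), array([271., 252.])), (array([467.2, 370.5,  30.2]), array([176., 238.]))]
```

```bash
python3 -m handwheel '-0.0362 -0.0051 0 0;-0.0362 -0.0051 0 0;-0.0362 -0.0051 0 0;-0.0362 -0.0051 0 0;-0.0362 -0.0051 0 0;-0.0362 -0.0051 0 0;-0.0362 -0.0051 0 0;-0.0362 -0.0051 0 0;-0.0362 -0.0051 0 0;-0.0362 -0.0051 0 0;-0.0362 -0.0051 0 0;-0.0362 -0.0051 0 0;0 0 0 0;0 0 0 0;0 0 0.025 0;0 0 0.025 0;0 0 0.025 0;0 0 0.0153 0;0 0 0 0;0 0 0 0'; python3 -m handwheel '0 0 0 0;0 0 0 0;0 0 0 0;0 0 0 0;0 0 0 0;0 0 0 0;0 0 0 0;0 0 0 0' -1; python3 -m handwheel '0 0 -0.01 0;0 0 -0.015 0;0 0 -0.02 0;0 0 -0.025 0;0 0 -0.025 0;0 0 0 0;0 0 0 0'; python3 -c "
from h import *
print(to(634,185,55,94.9))
s=robot.snapshot('wrist');print([b['px'] for b in blobs(s,'yellow',188)])"
```

```text
time_s: 21.27
tool_pos: [613.5, -171.1, 157.5]
tcp_rot: [-179.8, -0.1, 95.0]
ft_force: [0.3, 0.2, 0.9]
gripper_width: 94.0
grasp_force: 0.0
time_s: 21.93
tool_pos: [614.9, -173.1, 159.7]
tcp_rot: [179.9, 0.0, 94.9]
ft_force: [0.9, 0.9, 2.8]
gripper_width: 61.4
grasp_force: 30.0
time_s: 22.52
tool_pos: [614.7, -173.2, 254.8]
tcp_rot: [179.9, 0.1, 94.9]
ft_force: [-0.1, -0.9, -3.5]
gripper_width: 61.4
grasp_force: 30.0
(array([0.3552, 0.0499, 0.1998]), np.float64(0.01))
[array([281., 281.])]
```

```bash
python3 -m handwheel '0.0355 0.005 0 0;0.0355 0.005 0 0;0.0355 0.005 0 0;0.0355 0.005 0 0;0.0355 0.005 0 0;0.0355 0.005 0 0;0.0355 0.005 0 0;0.0355 0.005 0 0;0.0355 0.005 0 0;0.0355 0.005 0 0;0 0 0 0;0 0 0 0;0 0 0 0;0 0 0 0' | tail -6; python3 -m handwheel '0 0 0.025 0;0 0 0.025 0;0 0 0.025 0;0 0 0.025 0;0 0 0.025 0;0 0 0.025 0;0 0 0.02 0;0 0 0.014 0;0 0 0.007 0;0 0 0.006 0;0 0 0.0025 0;0 0 0 0;0 0 0 0;0 0 0 0'; python3 -m handwheel '0 0 0 0;0 0 0 0;0 0 0 0;0 0 0 0;0 0 0 0;0 0 0 0' 1; python3 -m handwheel '0 0 -0.025 0;0 0 -0.025 0;0 0 -0.025 0;0 0 -0.025 0;0 0 -0.025 0;0 0 -0.025 0;0 0 -0.025 0;0 0 -0.02 0;0 0 0 0;0 0 0 0'|head -2;python3 -c "
from h import *
print(to(622.5,-254.5,160,94.9))
s=robot.snapshot('wrist');print([(b['px'],b['circ']) for b in blobs(s,'yellow',83)])"
```

```text
time_s: 23.73
tool_pos: [633.2, 183.8, 252.6]
tcp_rot: [-179.8, 0.1, 94.9]
ft_force: [0.4, -0.2, -2.4]
gripper_width: 61.8
grasp_force: 30.0
time_s: 24.9
tool_pos: [634.6, 185.2, 55.5]
tcp_rot: [179.9, -0.0, 94.9]
ft_force: [0.7, 0.1, -2.5]
gripper_width: 61.8
grasp_force: 30.0
time_s: 25.4
tool_pos: [633.9, 185.1, 54.7]
tcp_rot: [180.0, -0.0, 94.9]
ft_force: [-0.3, 0.1, -0.2]
gripper_width: 93.5
grasp_force: 0.0
time_s: 26.23
tool_pos: [634.2, 185.2, 250.4]
(array([-0.437 , -0.0493,  0.0904]), np.float64(0.01))
[(array([280., 196.]), array([634.7, 187.4,  31.2])), (array([292., 116.]), array([639.3, 266.5,  30.8]))]
```

```bash
python3 -m handwheel '-0.0364 -0.0041 0 0;-0.0364 -0.0041 0 0;-0.0364 -0.0041 0 0;-0.0364 -0.0041 0 0;-0.0364 -0.0041 0 0;-0.0364 -0.0041 0 0;-0.0364 -0.0041 0 0;-0.0364 -0.0041 0 0;-0.0364 -0.0041 0 0;-0.0364 -0.0041 0 0;-0.0364 -0.0041 0 0;-0.0364 -0.0041 0 0;0 0 0 0;0 0 0 0;0 0 0.025 0;0 0 0.025 0;0 0 0.025 0;0 0 0.0153 0;0 0 0 0;0 0 0 0'; python3 -m handwheel '0 0 0 0;0 0 0 0;0 0 0 0;0 0 0 0;0 0 0 0;0 0 0 0;0 0 0 0;0 0 0 0' -1; python3 -m handwheel '0 0 -0.01 0;0 0 -0.015 0;0 0 -0.02 0;0 0 -0.025 0;0 0 -0.025 0;0 0 0 0;0 0 0 0'; python3 -c "
from h import *
print(to(628.6,105.2,55,94.9))
s=robot.snapshot('wrist');print([b['px'] for b in blobs(s,'yellow',188)])"
```

```text
time_s: 27.95
tool_pos: [621.4, -252.4, 157.6]
tcp_rot: [-179.8, -0.2, 95.0]
ft_force: [-0.3, 0.3, 0.3]
gripper_width: 94.0
grasp_force: 0.0
time_s: 28.62
tool_pos: [622.0, -254.5, 160.0]
tcp_rot: [180.0, 0.0, 94.9]
ft_force: [-2.8, -1.2, 3.8]
gripper_width: 61.5
grasp_force: 30.0
time_s: 29.2
tool_pos: [622.9, -254.6, 255.2]
tcp_rot: [179.9, 0.1, 94.9]
ft_force: [-0.0, -0.4, -2.9]
gripper_width: 61.3
grasp_force: 30.0
(array([0.358 , 0.0365, 0.2002]), np.float64(0.01))
[array([280., 280.])]
```

```bash
python3 -m handwheel '0.0358 0.0037 0 0;0.0358 0.0037 0 0;0.0358 0.0037 0 0;0.0358 0.0037 0 0;0.0358 0.0037 0 0;0.0358 0.0037 0 0;0.0358 0.0037 0 0;0.0358 0.0036 0 0;0.0358 0.0036 0 0;0.0358 0.0036 0 0;0 0 0 0;0 0 0 0;0 0 0 0;0 0 0 0' | tail -6; python3 -m handwheel '0 0 0.025 0;0 0 0.025 0;0 0 0.025 0;0 0 0.025 0;0 0 0.025 0;0 0 0.025 0;0 0 0.02 0;0 0 0.014 0;0 0 0.007 0;0 0 0.006 0;0 0 0.0027 0;0 0 0 0;0 0 0 0;0 0 0 0'; python3 -m handwheel '0 0 0 0;0 0 0 0;0 0 0 0;0 0 0 0;0 0 0 0;0 0 0 0' 1; python3 -m handwheel '0 0 -0.025 0;0 0 -0.025 0;0 0 -0.025 0;0 0 -0.025 0;0 0 -0.025 0;0 0 -0.025 0;0 0 -0.025 0;0 0 -0.02 0;0 0 0 0;0 0 0 0'|head -2;python3 -c "
from h import *
s=robot.snapshot('wrist');print([(b['px'],b['circ']) for b in blobs(s,'yellow',83)]);print('B',[(b['px'],b['circ']) for b in blobs(s,'blue',78)])
s=robot.snapshot('top');print([(b['px'],b['circ']) for b in blobs(s,'blue',78,100,1000)])
print(to(380,230,250))"
```

```text
time_s: 30.42
tool_pos: [627.6, 104.3, 252.9]
tcp_rot: [-179.9, 0.0, 94.9]
ft_force: [0.1, 0.0, -2.6]
gripper_width: 61.3
grasp_force: 30.0
time_s: 31.58
tool_pos: [628.9, 105.4, 55.4]
tcp_rot: [179.9, -0.0, 94.9]
ft_force: [0.3, 0.5, -2.1]
gripper_width: 61.1
grasp_force: 30.0
time_s: 32.08
tool_pos: [628.2, 105.5, 54.7]
tcp_rot: [180.0, -0.0, 94.9]
ft_force: [0.1, -0.1, 0.3]
gripper_width: 93.3
grasp_force: 0.0
time_s: 32.92
tool_pos: [628.5, 105.5, 250.4]
[(array([280., 198.]), array([629.4, 105.5,  32.1])), (array([293., 117.]), array([634.9, 186.3,  30.7])), (array([306.,  29.]), array([639.4, 264.2,  31.6]))]
B [(array([249., 285.]), array([ 6.023e+02, -4.000e-01,  6.180e+01])), (array([106., 285.]), array([444. , -13.1,  38.9])), (array([ 82., 168.]), array([425.9, 118.1,  33.5])), (array([112.,  52.]), array([461.1, 230.4,  32.7]))]
[(array([169., 225.]), array([500. , 396.4,  30. ]))]
(array([ 0.1453, -0.2356, -0.002 ]), None)
```

All three finished jars stand in the tray at (629,105), (635,186), (639,264). One new jar has been knocked to about (500,396). I take the nearest new jar at about (424,117) first.

```bash
python3 -m handwheel '0.005 -0.029 0 0;0.005 -0.029 0 0;0.004 -0.029 0 0;0.004 -0.029 0 0;0.004 -0.029 0 0;0.004 -0.029 0 0;0.003 -0.029 0 0;0 0 0 0;0 0 0 0;0 0 0 0'|head -2;python3 -c "
from h import *
s=robot.snapshot('wrist');cv2.imwrite('pics/w7.png',s['image'][:,:,::-1]);print('B',[(b['px'],b['circ']) for b in blobs(s,'blue',78)])
print(to(424,116.5,50))
s=robot.snapshot('top');print([(b['px'],b['circ']) for b in blobs(s,'blue',78,100,1000)])"
```

```text
time_s: 33.85
tool_pos: [423.5, 116.9, 248.8]
B [(array([304., 306.]), array([462.9,  -9. ,  84.3])), (array([278., 196.]), array([422. , 118.1,  30.8])), (array([325.,  83.]), array([457.6, 230.9,  30.8]))]
(array([-0.0004, -0.    ,  0.1988]), None)
[(array([225., 240.]), array([458.5, 232. ,  29.3])), (array([169., 225.]), array([500.3, 396.1,  29.8]))]
```

View pics/w7.png

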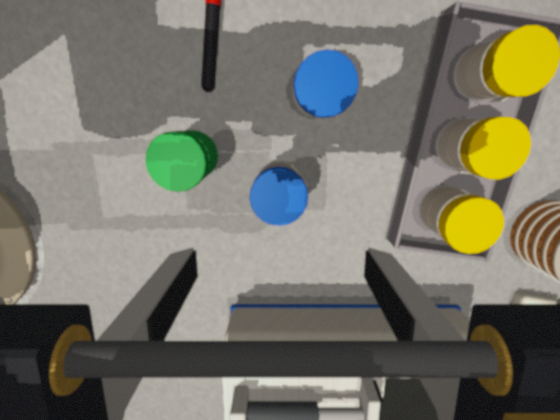

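Blue jar at (278,196); the green look-alike at (181,160) lies near one finger, so I go in with a reduced opening.

```bash
python3 -m handwheel '0 -0.001 0.02 0;0 0 0.025 0;0 0 0.025 0;0 0 0.025 0;0 0 0.025 0;0 0 0.025 0;0 0 0.025 0;0 0 0.02 0;0 0 0.009 0;0 0 0 0;0 0 0 0;0 0 0 0' 0.7; python3 -m handwheel '0 0 0 0;0 0 0 0;0 0 0 0;0 0 0 0;0 0 0 0;0 0 0 0;0 0 0 0;0 0 0 0' -1; python3 -m handwheel '0 0 -0.01 0;0 0 -0.015 0;0 0 -0.02 0;0 0 -0.025 0;0 0 -0.025 0;0 0 -0.025 0;0 0 -0.025 0;0 0 -0.025 0;0 0 -0.025 0;0 0 -0.012 0;0 0 0 0;0 0 0 0;0 0 0 0'; python3 -c "
from h import *
print(to(605.3,-98,164,94.9))
s=robot.snapshot('wrist');print([b['px'] for b in blobs(s,'blue',188)])"
```

```text
time_s: 34.95
tool_pos: [423.8, 117.0, 51.4]
tcp_rot: [179.9, -0.0, 94.9]
ft_force: [-0.1, 0.6, 0.4]
gripper_width: 79.5
grasp_force: 0.0
time_s: 35.62
tool_pos: [422.1, 116.9, 51.2]
tcp_rot: [180.0, -0.0, 94.9]
ft_force: [-2.1, 0.1, 5.8]
gripper_width: 61.5
grasp_force: 30.0
time_s: 36.7
tool_pos: [421.4, 116.8, 256.2]
tcp_rot: [-179.9, 0.0, 94.9]
ft_force: [0.5, -0.5, -2.6]
gripper_width: 61.4
grasp_force: 30.0
(array([-0.2297,  0.1649,  0.0922]), np.float64(0.01))
[array([424., 303.]), array([282., 279.]), array([327.,  84.])]
```

```bash
python3 -m handwheel '-0.0287 0.0206 0 0;-0.0287 0.0206 0 0;-0.0287 0.0206 0 0;-0.0287 0.0206 0 0;-0.0287 0.0206 0 0;-0.0287 0.0206 0 0;-0.0287 0.0206 0 0;-0.0287 0.0206 0 0;0 0 0 0;0 0 0 0;0 0 0 0;0 0 0 0' | tail -6; python3 -m handwheel '0 0 0.025 0;0 0 0.025 0;0 0 0.02 0;0 0 0.012 0;0 0 0.006 0;0 0 0.004 0;0 0 0 0;0 0 0 0;0 0 0 0'; python3 -c "
from h import *
print(to(605.3,-98,162,94.9))
s=robot.snapshot('wrist');cv2.imwrite('pics/w8.png',s['image'][:,:,::-1])"
```

```text
time_s: 37.75
tool_pos: [605.1, -96.6, 256.8]
tcp_rot: [-179.9, -0.1, 95.0]
ft_force: [-0.5, 1.4, -2.0]
gripper_width: 61.3
grasp_force: 30.0
time_s: 38.5
tool_pos: [606.9, -97.7, 166.8]
tcp_rot: [179.9, 0.0, 94.9]
ft_force: [-0.2, 0.0, -2.4]
gripper_width: 61.3
grasp_force: 30.0
(array([-0.0001, -0.0016,  0.0048]), np.float64(0.03))
```

View pics/w8.png

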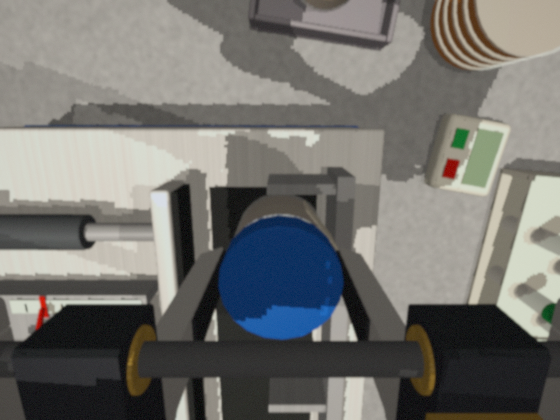

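The blue jar is over the left bay at (280,275), between the divider above it and the rail to its right. I lower and release.

```bash
python3 -m handwheel '0 -0.001 0.002 0;0 0 0.0015 0;0 0 0.001 0;0 0 0 0;0 0 0 0;0 0 0 0'; python3 -m handwheel '0 0 0 0;0 0 0 0;0 0 0 0;0 0 0 0;0 0 0 0;0 0 0 0' 1; python3 -m handwheel '0 0 -0.02 0;0 0 -0.025 0;0 0 -0.025 0;0 0 -0.02 0;0 0 0 0;0 0 0 0'|head -2; python3 -c "
from h import *
print(to(440,228,254,94.9))
s=robot.snapshot('wrist');print([(b['px'],b['circ']) for b in blobs(s,'blue',188)])
s=robot.snapshot('top');print([(b['px'],b['circ']) for b in blobs(s,'blue',78,100,1000)])
cv2.imwrite('pics/t2.png',cv2.resize(s['image'][130:330,130:310],None,fx=3,fy=3)[:,:,::-1])"
```

```text
time_s: 39.05
tool_pos: [605.2, -97.8, 161.4]
tcp_rot: [180.0, -0.0, 94.9]
ft_force: [-1.4, 0.7, 1.7]
gripper_width: 61.3
grasp_force: 30.0
time_s: 39.55
tool_pos: [605.3, -97.9, 161.0]
tcp_rot: [180.0, 0.0, 94.9]
ft_force: [0.2, -0.9, 0.8]
gripper_width: 93.5
grasp_force: 0.0
time_s: 40.05
tool_pos: [605.7, -98.0, 251.9]
(array([ 0.339 , -0.1372, -0.0021]), np.float64(0.01))
[(array([279., 225.]), array([605.5, -96.3,  32. ]))]
[(array([230., 237.]), array([461.5, 228.7,  28.5])), (array([169., 225.]), array([500. , 396.4,  30. ]))]
```

View pics/t2.png

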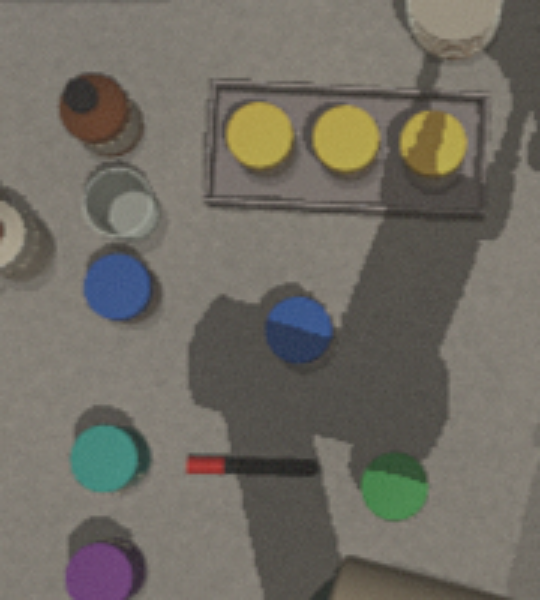

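The left bay holds its jar. The crop shows C at (118,286) right beside the beaker (120,200), so it needs a grip across y. B at (299,329) is free, so I take B next.

```bash
python3 -m handwheel '0.034 -0.0119 0 0;0.034 -0.0119 0 0;0.034 -0.0119 0 0;0.034 -0.0119 0 0;0.034 -0.0119 0 0;0.034 -0.0119 0 0;0.034 -0.0119 0 0;0.034 -0.0119 0 0;0.034 -0.0119 0 0;0.034 -0.0119 0 0;0 0 0 0;0 0 0 0;0 0 0 0' 0.7|head -2;python3 -c "
from h import *
s=robot.snapshot('wrist');cv2.imwrite('pics/w9.png',s['image'][:,:,::-1]);print('B',[(b['px'],b['circ']) for b in blobs(s,'blue',78)])
print(robot.get_obs()['tool_pos'])"
```

```text
time_s: 41.23
tool_pos: [457.1, 230.2, 249.8]
B [(array([281., 194.]), array([457.8, 232.9,  30.7])), (array([342.,  25.]), array([499.6, 396.4,  31.3]))]
[457.54362813 229.73398399 250.08750104]
```

```bash
python3 -m handwheel '0.0015 0 0.02 0;0 0 0.025 0;0 0 0.025 0;0 0 0.025 0;0 0 0.025 0;0 0 0.025 0;0 0 0.025 0;0 0 0.02 0;0 0 0.01 0;0 0 0 0;0 0 0 0;0 0 0 0' 0.7; python3 -m handwheel '0 0 0 0;0 0 0 0;0 0 0 0;0 0 0 0;0 0 0 0;0 0 0 0;0 0 0 0;0 0 0 0' -1; python3 -m handwheel '0 0 -0.01 0;0 0 -0.015 0;0 0 -0.02 0;0 0 -0.025 0;0 0 -0.025 0;0 0 -0.025 0;0 0 -0.025 0;0 0 -0.025 0;0 0 -0.025 0;0 0 -0.012 0;0 0 0 0;0 0 0 0;0 0 0 0'; python3 -c "
from h import *
print(to(618.7,-253.4,165,94.9))
s=robot.snapshot('wrist');print([b['px'] for b in blobs(s,'blue',188)])"
```

```text
time_s: 42.28
tool_pos: [458.8, 232.1, 52.1]
tcp_rot: [179.9, -0.0, 94.9]
ft_force: [-0.3, 0.1, -0.8]
gripper_width: 80.0
grasp_force: 0.0
time_s: 42.95
tool_pos: [457.5, 232.4, 51.9]
tcp_rot: [180.0, -0.0, 94.9]
ft_force: [-1.9, -0.5, 6.5]
gripper_width: 61.1
grasp_force: 30.0
time_s: 44.03
tool_pos: [456.4, 231.9, 256.7]
tcp_rot: [-179.9, 0.0, 94.9]
ft_force: [-0.1, -0.1, -3.2]
gripper_width: 61.5
grasp_force: 30.0
(array([-0.4974,  0.1201,  0.0917]), np.float64(0.02))
[array([280., 278.]), array([341.,  28.])]
```

```bash
python3 -m handwheel '-0.0355 0.0086 -0.005 0;-0.0355 0.0086 -0.005 0;-0.0355 0.0086 -0.005 0;-0.0355 0.0086 0 0;-0.0355 0.0086 0 0;-0.0355 0.0086 0 0;-0.0355 0.0086 0 0;-0.0355 0.0086 0 0;-0.0355 0.0086 0 0;-0.0355 0.0086 0 0;-0.0355 0.0086 0 0;-0.0355 0.0086 0 0;-0.0355 0.0086 0 0;-0.0355 0.0083 0 0;0 0 0 0;0 0 0 0;0 0 0 0;0 0 0 0' | tail -6; python3 -m handwheel '0 0 0.025 0;0 0 0.025 0;0 0 0.025 0;0 0 0.018 0;0 0 0.008 0;0 0 0.005 0;0 0 0 0;0 0 0 0;0 0 0 0'; python3 -c "
from h import *
print(to(618.7,-253.4,163,94.9))
s=robot.snapshot('wrist');cv2.imwrite('pics/w10.png',s['image'][:,:,::-1])"
```

```text
time_s: 45.58
tool_pos: [619.1, -251.3, 272.2]
tcp_rot: [-179.9, -0.1, 95.0]
ft_force: [-0.2, -0.4, -2.9]
gripper_width: 61.4
grasp_force: 30.0
time_s: 46.33
tool_pos: [620.6, -252.9, 168.8]
tcp_rot: [179.8, 0.1, 94.9]
ft_force: [0.2, -0.4, -2.9]
gripper_width: 61.4
grasp_force: 30.0
(array([-0.0003, -0.0019,  0.0058]), np.float64(0.03))
```

View pics/w10.png

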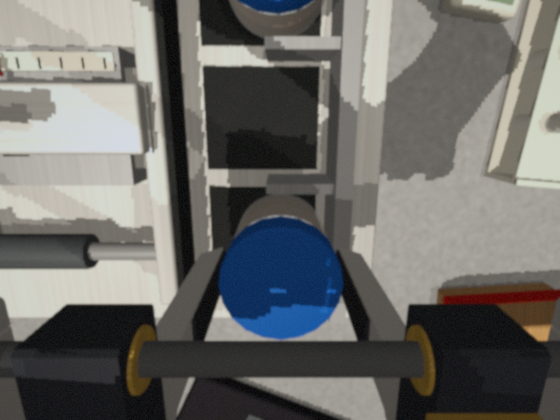

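The jar is over the right bay at (280,275), clear of the divider at (300,187); the middle bay is empty. I lower and release, then measure what stands around C.

```bash
python3 -m handwheel '0 -0.001 0.0025 0;0 0 0.002 0;0 0 0.001 0;0 0 0 0;0 0 0 0;0 0 0 0'; python3 -m handwheel '0 0 0 0;0 0 0 0;0 0 0 0;0 0 0 0;0 0 0 0;0 0 0 0' 1; python3 -m handwheel '0 0 -0.025 0;0 0 -0.025 0;0 0 -0.025 0;0 0 -0.025 0;0 0 0 0;0 0 0 0'|head -2; python3 -c "
from h import *
s=robot.snapshot('wrist');print([(b['px'],b['circ']) for b in blobs(s,'blue',188)])
s=robot.snapshot('top');print([(b['px'],b['circ']) for b in blobs(s,'blue',78,100,1000)])
print('wash cap',ray(s,[(122,206)],190),'reagent cap',ray(s,[(157,162)],145),'beaker rim',ray(s,[(168.5,196)],85),'turq',ray(s,[(165,283)],78))
cv2.imwrite('pics/t3.png',cv2.resize(s['image'][140:300,70:240],None,fx=3.5,fy=3.5)[:,:,::-1])
print(robot.get_obs()['tool_pos'])"
```

```text
time_s: 46.88
tool_pos: [618.6, -252.8, 162.1]
tcp_rot: [180.0, 0.0, 94.9]
ft_force: [-1.6, 1.0, 1.7]
gripper_width: 61.4
grasp_force: 30.0
time_s: 47.38
tool_pos: [618.7, -252.8, 161.4]
tcp_rot: [180.0, -0.0, 94.9]
ft_force: [0.8, 0.8, 0.1]
gripper_width: 93.9
grasp_force: 0.0
time_s: 47.88
tool_pos: [619.3, -253.1, 263.0]
[(array([279., 220.]), array([ 618.6, -251.2,   31.3])), (array([278.,  18.]), array([ 605.6, -102.2,   30.1]))]
[(array([169., 225.]), array([500.1, 396.2,  29.9])), (array([353., 178.]), array([ 626.5, -116. ,   33. ])), (array([410., 172.]), array([ 641.7, -284.1,   32.1]))]
wash cap [[540.26972492 494.45179116]] reagent cap [[663.920749   415.94565022]] beaker rim [[580.85879151 396.18183168]] turq [[341.87224402 404.81943446]]
[ 617.97575001 -252.44882249  260.09012005]
```

View pics/t3.png

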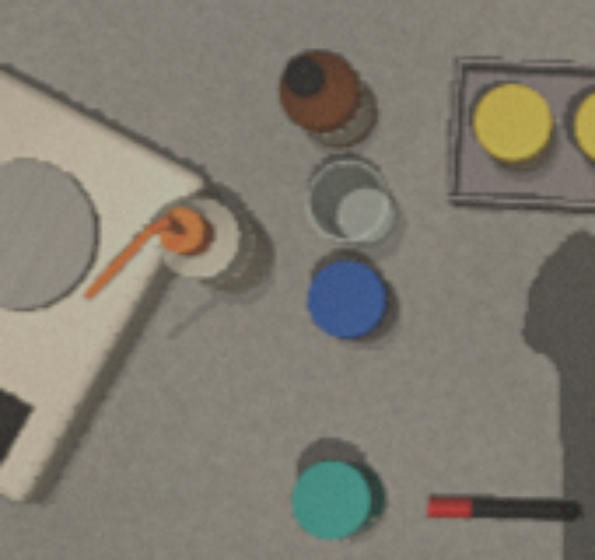

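C at (347,298) has the beaker just behind it and the tall wash bottle at (205,235) to its left. So I grip diagonally (tool yaw 215°), which keeps the fingers and the gripper body clear of both.

```bash
python3 -m handwheel '0.0386 -0.0037 -0.003 0;0.0386 -0.0037 -0.003 0;0.0386 -0.0037 -0.003 0;0.0386 -0.0037 -0.003 0;0.0386 -0.0037 -0.003 0;0.0386 -0.0037 -0.003 0;0.0386 -0.0037 -0.003 0;0.0386 -0.0037 -0.003 0;0.0386 -0.0037 -0.003 0;0.0386 -0.0037 -0.003 0;0.0386 -0.0037 -0.003 0;0.0386 -0.0037 -0.003 0;0.0386 -0.0037 -0.003 0;0.0386 -0.0037 -0.003 0;0.0386 -0.0036 0 0;0.0386 -0.0036 0 0;0.0386 -0.0036 0 0;0 0 0 0;0 0 0 0' 0.7|head -2; python3 -m handwheel '0 0 0 -7.05;0 0 0 -7.05;0 0 0 -7.05;0 0 0 -7.05;0 0 0 -7.05;0 0 0 -7.05;0 0 0 -7.05;0 0 0 -7.05;0 0 0 -7.05;0 0 0 -7.05;0 0 0 -7.05;0 0 0 -7.05;0 0 0 -7.05;0 0 0 -7.05;0 0 0 -7.05;0 0 0 -7.05;0 0 0 -7.05;0 0 0 0;0 0 0 0;0 0 0 0'; python3 -c "
from h import *
s=robot.snapshot('wrist');cv2.imwrite('pics/w11.png',s['image'][:,:,::-1])
print([(b['px'],b['circ']) for b in blobs(s,'blue',78)]); print(to(500,396,50),robot.get_obs()['joints'])"
```

```text
time_s: 49.57
tool_pos: [498.6, 397.1, 300.8]
time_s: 51.23
tool_pos: [500.2, 394.6, 303.1]
tcp_rot: [-180.0, -0.1, -145.5]
ft_force: [-0.1, -0.0, 0.1]
gripper_width: 79.9
grasp_force: 0.0
[(array([182., 409.]), array([851.4, 468.9,  59.4])), (array([284., 188.]), array([499.6, 397.9,  30.6]))]
(array([-0.0005,  0.001 ,  0.2532]), None) [ 3.20445103e+01  1.94763398e+01  6.73386998e+01 -9.34877633e-03
  9.32267631e+01 -9.25482205e+01]
```

View pics/w11.png

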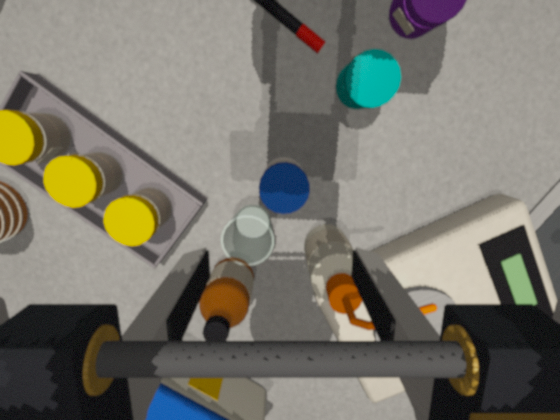

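C at (284,188); beaker (248,240) and wash bottle (330,260) both lie off the finger line. I go down on it.

```bash
python3 -m handwheel '0 0.0012 0.025 0;0 0 0.025 0;0 0 0.025 0;0 0 0.025 0;0 0 0.025 0;0 0 0.025 0;0 0 0.025 0;0 0 0.025 0;0 0 0.025 0;0 0 0.02 0;0 0 0.006 0;0 0 0 0;0 0 0 0;0 0 0 0' 0.7; python3 -m handwheel '0 0 0 0;0 0 0 0;0 0 0 0;0 0 0 0;0 0 0 0;0 0 0 0;0 0 0 0;0 0 0 0' -1; python3 -m handwheel '0 0 -0.01 0;0 0 -0.015 0;0 0 -0.02 0;0 0 -0.025 0;0 0 -0.025 0;0 0 -0.025 0;0 0 -0.025 0;0 0 -0.025 0;0 0 -0.025 0;0 0 -0.025 0;0 0 -0.025 0;0 0 -0.01 0;0 0 0 0;0 0 0 0;0 0 0 0'; python3 -c "
from h import *
s=robot.snapshot('wrist');print([b['px'] for b in blobs(s,'blue',188)])"
```

```text
time_s: 52.45
tool_pos: [500.5, 397.3, 54.2]
tcp_rot: [-180.0, 0.2, -145.3]
ft_force: [0.7, -0.3, 0.5]
gripper_width: 79.6
grasp_force: 0.0
time_s: 53.12
tool_pos: [499.6, 397.5, 53.6]
tcp_rot: [180.0, 0.1, -145.2]
ft_force: [-0.9, 1.5, 6.3]
gripper_width: 61.3
grasp_force: 30.0
time_s: 54.37
tool_pos: [498.6, 396.0, 305.4]
tcp_rot: [-180.0, -0.2, -145.2]
ft_force: [0.7, 0.3, -2.8]
gripper_width: 61.5
grasp_force: 30.0
[array([197., 413.]), array([281., 276.])]
```

```bash
python3 -m handwheel '0 0 0 7.05;0 0 0 7.05;0 0 0 7.05;0 0 0 7.05;0 0 0 7.05;0 0 0 7.05;0 0 0 7.05;0 0 0 7.05;0 0 0 7.05;0 0 0 7.05;0 0 0 7.05;0 0 0 7.05;0 0 0 7.05;0 0 0 7.05;0 0 0 7.05;0 0 0 7.05;0 0 0 7.05;0 0 0 0;0 0 0 0'; python3 -c "
from h import *
print(to(612,-175.5,170,94.9))
s=robot.snapshot('wrist');print([b['px'] for b in blobs(s,'blue',188)])"
```

```text
time_s: 56.0
tool_pos: [498.9, 396.4, 306.1]
tcp_rot: [-179.9, 0.1, 95.1]
ft_force: [0.5, -0.1, -2.3]
gripper_width: 61.6
grasp_force: 30.0
(array([-0.5796,  0.0619,  0.1361]), np.float64(0.19))
[array([281., 276.]), array([552., 211.])]
```

```bash
python3 -m handwheel '-0.0386 0.0041 0 0.1;-0.0386 0.0041 0 0;-0.0386 0.0041 0 0;-0.0386 0.0041 0 0;-0.0386 0.0041 0 0;-0.0386 0.0041 0 0;-0.0386 0.0041 0 0;-0.0386 0.0041 0 0;-0.0386 0.0041 0 0;-0.0386 0.0041 0 0;-0.0386 0.0041 0 0;-0.0386 0.0041 0 0;-0.0386 0.0041 0 0;-0.0386 0.0041 0 0;-0.0386 0.0041 0 0;0 0 0 0;0 0 0 0;0 0 0 0;0 0 0 0;0 0 0 0' | tail -6; python3 -c "
from h import *
print(to(612,-175.5,170,94.9))
s=robot.snapshot('wrist');print([(b['px'],b['circ']) for b in blobs(s,'blue',188)])"
```

```text
time_s: 57.72
tool_pos: [609.1, -173.6, 307.8]
tcp_rot: [180.0, -0.0, 94.9]
ft_force: [-0.5, -0.9, -1.9]
gripper_width: 61.2
grasp_force: 30.0
(array([-0.0021,  0.0027,  0.1378]), np.float64(0.05))
[(array([280., 276.]), array([ 616. , -240.7,   62. ])), (array([283., 121.]), array([605.5, -97.9,  31.2]))]
```

```bash
python3 -m handwheel '-0.002 0.0027 0.02 0;0 0 0.025 0;0 0 0.025 0;0 0 0.025 0;0 0 0.02 0;0 0 0.013 0;0 0 0.007 0;0 0 0.003 0;0 0 0 0;0 0 0 0;0 0 0 0';python3 -c "
from h import *
print(to(612,-175.5,164.5,94.9))"
```

```text
time_s: 58.68
tool_pos: [613.0, -177.0, 171.0]
tcp_rot: [179.9, 0.1, 94.8]
ft_force: [0.3, 1.0, -1.7]
gripper_width: 61.2
grasp_force: 30.0
(array([ 0.0016, -0.0008,  0.0065]), np.float64(-0.07))
```

```bash
python3 -m handwheel '0.0015 -0.0008 0.003 0;0 0 0.0025 0;0 0 0.0015 0;0 0 0 0;0 0 0 0;0 0 0 0'; python3 -m handwheel '0 0 0 0;0 0 0 0;0 0 0 0;0 0 0 0;0 0 0 0;0 0 0 0' 1; python3 -m handwheel '0 0 -0.025 0;0 0 -0.025 0;0 0 -0.025 0;0 0 -0.025 0;0 0 -0.02 0;0 0 0 0;0 0 0 0;0 0 0 0'|head -2; python3 -c "
from h import *
s=robot.snapshot('wrist');print([(b['px'],b['circ']) for b in blobs(s,'blue',188)])
print(to(452.4,-189.6,285))"
```

```text
time_s: 59.18
tool_pos: [611.4, -175.2, 163.7]
tcp_rot: [179.9, -0.0, 94.8]
ft_force: [-1.3, 1.1, 6.2]
gripper_width: 61.4
grasp_force: 30.0
time_s: 59.68
tool_pos: [611.2, -175.5, 162.3]
tcp_rot: [-180.0, -0.0, 94.8]
ft_force: [-0.1, -0.3, -0.1]
gripper_width: 93.3
grasp_force: 0.0
time_s: 60.35
tool_pos: [610.6, -175.3, 281.1]
[(array([282., 298.]), array([ 618.7, -249.1,   33. ])), (array([281., 216.]), array([ 611.6, -174.2,   31.7])), (array([281., 118.]), array([605.2, -97.8,  30.9]))]
(array([-0.0012, -0.1586, -0.0044]), None)
```

All three bays are filled at (605,-98), (612,-174), (619,-249). Back to the handle.

```bash
python3 -m handwheel '0 -0.0317 0 0;0 -0.0317 0 0;0 -0.0317 0 0;0 -0.0317 0 0;0 -0.0318 0 0;0 0 0 0;0 0 0 0' 0.2|head -2; python3 -m handwheel '0 0 0 -7;0 0 0 -7;0 0 0 -7;0 0 0 -7;0 0 0 -7;0 0 0 -7;0 0 0 -7;0 0 0 -7;0 0 0 -7;0 0 0 -7;0 0 0 -7;0 0 0 -7;0 0 0 -7;0 0 0 0;0 0 0 0;0 0 0 0';  python3 -c "
from h import *
s=robot.snapshot('wrist');print([(b['px'],b['rect']) for b in blobs(s,'orange',205,100)])
print(to(452.4,-189.3,175.5,185.6))"
```

```text
time_s: 60.98
tool_pos: [451.6, -188.4, 281.7]
time_s: 62.32
tool_pos: [453.7, -188.7, 281.9]
tcp_rot: [180.0, -0.0, -174.3]
ft_force: [1.0, 0.3, -0.2]
gripper_width: 56.6
grasp_force: 0.0
[(array([280., 221.]), array([ 452.9, -189. ,   65.5,   12.4,    5.7]))]
(array([ 0.0012, -0.0005,  0.1065]), np.float64(0.11))
```

```bash
python3 -m handwheel '0.0012 -0.0005 0.02 0;0 0 0.025 0;0 0 0.025 0;0 0 0.02 0;0 0 0.0115 0;0 0 0.005 0;0 0 0 0;0 0 0 0'; python3 -m handwheel '0 0 0 0;0 0 0 0;0 0 0 0;0 0 0 0;0 0 0 0;0 0 0 0;0 0 0 0;0 0 0 0' -1; python3 -m handwheel '0.003 0 0 0;0.003 0 0 0;0.003 0 0.001 0;0 0 0.002 0;0 0 0.002 0;0 0 0.002 0;0 0 0 0;0 0 0 0;0 0 0 0;0 0 0 0'
```

```text
time_s: 63.03
tool_pos: [452.5, -189.6, 176.5]
tcp_rot: [-180.0, 0.0, -174.2]
ft_force: [-1.3, 0.1, 0.0]
gripper_width: 56.7
grasp_force: 0.0
time_s: 63.7
tool_pos: [452.0, -189.2, 176.1]
tcp_rot: [180.0, 0.0, -174.2]
ft_force: [0.9, 1.5, 0.4]
gripper_width: 12.7
grasp_force: 30.0
time_s: 64.53
tool_pos: [451.0, -189.5, 171.8]
tcp_rot: [-180.0, 1.0, -174.3]
ft_force: [12.8, 6.2, 3.4]
gripper_width: 12.8
grasp_force: 30.0
```

```bash
python3 -m handwheel '0 0 0.001 7;0 0 0 7;0 0 0 7;0 0 0 7;0 0 0 7;0 0 0 7;0 0 0 7;0 0 0 7;0 0 0 7;0 0 0 7;0 0 0 7;0 0 0 7;0 0 0 7;0 0 0 0;0 0 0 0;0 0 0 0';python3 -c "
from h import *
print(robot.get_obs()['moment']);s=robot.snapshot('wrist')
m=s['image'].astype(int); r=(m[:,:,0]-m[:,:,1:].max(2)>35)
for v in range(150,214,3):
    c=np.flatnonzero(r[v,230:330])+230; print(v,c.min() if len(c) else '',c.max() if len(c) else '',end='; ')"
```

```text
time_s: 65.87
tool_pos: [452.4, -187.4, 171.1]
tcp_rot: [178.8, -0.2, 94.7]
ft_force: [16.0, 10.7, 6.6]
gripper_width: 12.3
grasp_force: 30.0
[ 2.0799946  -2.66318735  0.06174489]
150  ; 153  ; 156  ; 159  ; 162  ; 165  ; 168  ; 171  ; 174  ; 177  ; 180  ; 183  ; 186 275 281; 189 275 281; 192 275 281; 195 275 282; 198 275 283; 201 275 283; 204 275 284; 207 275 284; 210 279 284; 213 279 284;
```

```bash
python3 -m handwheel '0.002 -0.0008 0 0;0.002 0 0 0;0 0 0 0;0 0 -0.003 0;0 0 -0.003 0;0 0 -0.003 0;0 0 0 0;0 0 0 0;0 0 0 0'; python3 -m handwheel '0 0 -0.004 0;0 0 -0.004 0;0 0 -0.004 0;0 0 -0.002 0;0 0 0 0;0 0 0 0;0 0 0 0'
```

```text
time_s: 66.67
tool_pos: [452.2, -186.9, 180.6]
tcp_rot: [178.7, 0.2, 94.7]
ft_force: [16.7, 4.6, 5.6]
gripper_width: 12.5
grasp_force: 30.0
time_s: 67.25
tool_pos: [451.0, -186.9, 193.1]
tcp_rot: [178.9, 0.2, 94.8]
ft_force: [15.8, 2.3, -1.2]
gripper_width: 12.3
grasp_force: 30.0
```

```bash
python3 -m handwheel '0 0.003 0 0;0 0.003 0 0;0 0.003 0 0;0 0.003 0 0;0 0.003 0 0;0 0.003 0 0;0 0.003 0 0;0 0.003 0 0;0 0.003 0 0;0 0.003 0 0;0 0 0 0;0 0 0 0'; python3 -m handwheel '0 0.002 0 0;0 0.002 0 0;0 0.002 0 0;0 0.002 0 0;0 0.002 0 0;0 0 0 0;0 0 0 0;0 0 0 0'
```

```text
time_s: 68.25
tool_pos: [479.5, -184.4, 193.1]
tcp_rot: [179.1, 0.2, 94.8]
ft_force: [13.4, 1.6, -0.3]
gripper_width: 12.5
grasp_force: 30.0
time_s: 68.92
tool_pos: [486.5, -183.8, 192.9]
tcp_rot: [179.4, 0.2, 94.8]
ft_force: [7.2, 0.3, 3.5]
gripper_width: 12.7
grasp_force: 30.0
```

```bash
python3 -m handwheel '0 0.0015 0 0;0 0.0015 0 0;0 0.0015 0 0;0 0 0 0;0 0 0 0;0 0 0 0';python3 -m handwheel '0 0 0 0;0 0 0 0;0 0 0 0;0 0 0 0;0 0 0 0;0 0 0 0;0 0 0 0;0 0 0 0' 0.2;python3 -m handwheel '0 0 -0.02 0;0 0 -0.02 0;0 0 -0.025 0;0 0 -0.025 0;0 0 -0.025 0;0 0 0 0;0 0 0 0;0 0 0 0' 1|head -2;  python3 -c "
from h import *
s=robot.snapshot('wrist');print([(b['px'],b['rect']) for b in blobs(s,'orange',222,100)],[(b['px'],b['circ']) for b in blobs(s,'blue',188)])
s=robot.snapshot('top');print([(b['px'],b['circ']) for b in blobs(s,'yellow',83)])"
```

```text
time_s: 69.42
tool_pos: [487.3, -183.5, 191.5]
tcp_rot: [179.9, 0.1, 94.8]
ft_force: [3.7, -3.4, 3.3]
gripper_width: 12.7
grasp_force: 30.0
time_s: 70.08
tool_pos: [486.1, -182.6, 190.9]
tcp_rot: [-180.0, -0.0, 94.8]
ft_force: [0.1, 0.5, 0.5]
gripper_width: 56.1
grasp_force: 0.0
time_s: 70.75
tool_pos: [485.8, -182.4, 305.1]
[(array([283., 228.]), array([ 488.2, -185.3,   11.9,   63.2,    4.8]))] [(array([427., 279.]), array([ 624.1, -243.1,   32.3])), (array([422., 212.]), array([ 612.1, -174.2,   32.8])), (array([433., 123.]), array([606. , -97.4,  32. ]))]
[(array([274., 178.]), array([629.2, 103.3,  31.6])), (array([245., 176.]), array([634.6, 185.1,  31.4])), (array([216., 175.]), array([639.1, 265. ,  31.7]))]
```

```bash
python3 -m handwheel '0.035 0 0 0;0.035 0 0 0;0.035 0 0 0;0.035 0 0 0;0.035 0 0 0;0.035 0 0 0;0.035 0 0 0;0.035 0 0 0;0.035 0 0 0;0 0 0 0;0 0 0 0;0 0 0 0;0 0 0 0'|head -2;  python3 -c "
from h import *
s=robot.snapshot('top');print([(b['px'],b['circ']) for b in blobs(s,'blue',188,100,1000)]);print([(b['px'],b['rect']) for b in blobs(s,'orange',222,30)]);print(proj(s,[[600,400,50]]))
s=robot.snapshot('scene');print([(b['px'],b['circ']) for b in blobs(s,'blue',188,100,3000)],[(b['px'],b['circ']) for b in blobs(s,'yellow',83)],robot.get_obs()['time_s'])"
```

```text
time_s: 71.93
tool_pos: [459.8, 130.1, 305.5]
[(array([353., 176.]), array([610.1, -98.5,  30.5])), (array([382., 174.]), array([ 615.3, -175.3,   30.5])), (array([412., 171.]), array([ 622.2, -252.9,   30.6]))]
[(array([112., 210.]), array([524.4, 515.4,  30.9,  93.2,  23.8]))]
[[169.6540774  191.21140288]]
[(array([158., 193.]), array([618.5, -87.1,  43.2])), (array([126., 188.]), array([ 626.9, -164.7,   43. ])), (array([ 95., 183.]), array([ 635.1, -240.4,   42. ]))] [(array([308., 279.]), array([649.5, 270.1,  38. ])), (array([273., 268.]), array([647.2, 186.4,  38.5])), (array([239., 257.]), array([639.7, 109.9,  39.4]))] 72.0333
```

The new jars now sit at the same rail positions the finished ones had: (610,-98), (615,-175), (622,-253). The handle is unlocked and up at the holding position, the tray holds all three finished jars, and the arm is clear.

```bash
python3 -c "
from plant import robot
print(robot.job_done())"
```

```text
the job is handed in; nothing more can be done
None
```

The job is handed in after 72 s: all three finished jars stand in the grey tray, and the three new jars are clamped against the back rail with the T-handle turned back and up.

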